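# Park the kiln-shelf trolley at the marker

## Task

Roll the glass-laden kiln-shelf trolley along its rails and bring it to rest with its middle level with the clip-on marker, without ever running it into the end stop beyond. Push and brake it only by the sprung buffers at its two ends, gently, without knocking it; do not touch the deck or the glass on top, and leave the other things on the table alone. Finish with the robot clear of it, after the trolley has stood still at the marker for a good three seconds.

Things in the scene. Friction and masses are not known exactly. Their poses are not given: they have to be found in the camera images.
- track: fixed aluminium rail channel, 220 wide (x), 620 long (y), level on the table; origin at the centre of its underside; the trolley must go to its +y. Base plate 10 thick. Guard walls along both sides: 580 long, 8 thick, inner faces at x = +-97, tops at 80 height. The lane between them is open above and at both ends
- trolley (a joint): travel of the trolley along track +y in m: 0 at the start-side stop, 0.37 at the end stop (the strike to avoid); its middle is at track y = -0.20 + this. Trolley with glass: nominal 2.5 kg (true value up to 35 % off), rolling almost freely: drag 0.25 N per m/s plus 0.010 N dry friction, so let go at 0.1 m/s it coasts some 0.5 m. No brake
- end_stop (a point): point midway between the two end stop blocks (each 24 x 30, top at 46 height, spanning x = 63 to 87 either side of the centre line), level with their faces that the trolley would hit, track y = 0.24, 28 height. The middle of the lane between the blocks is free, so fingertips can stand there before the trolley; the start end is alike
- trolley_middle (a point): middle of the trolley's deck, 85 above the track's underside; axes as the track's. The trolley is a solid block 140 long (track y), 176 wide (x), 15 to 85 high: white ceramic deck over a dark steel frame. With its two sprung buffers it is 210 long: their free faces lie 105 before and behind this point. A thin black line on the deck's +x side shows the middle
- front_buffer_face (a point): upright face of the sprung buffer on the trolley's +y (front) end: a solid steel head 110 wide (x), 38 to 78 high, with a black rubber face, standing 35 out of the block at rest and sliding straight into it. Spring 60 N/m, stroke 30, hardly damped (0.2 N per m/s): it throws the trolley back off anything that stands firm. This point is the face's centre, 58 high
- rear_buffer_face (a point): upright face of the sprung buffer on the trolley's -y (rear) end: a solid steel head 110 wide (x), 38 to 78 high, with a black rubber face, standing 35 out of the block at rest and sliding straight into it. Spring 60 N/m, stroke 30, hardly damped (0.2 N per m/s): it throws the trolley back off anything that stands firm. This point is the face's centre, 58 high
- glass_top (a point): top centre of the layout of white glass strips and a pale disc on a glass plate, 172 x 136 x 8 high, covering the trolley's deck from 85 to 93 height and riding with it. Not to be touched.
- marker: dark steel saddle clip with a small pointer blade, 30 long along the track, fixed on top of the guard wall at the track's +x side (up to 88 height). Its origin lies at the pointer, on top of the guard wall; axes as the track's. The trolley is parked when the middle has the same track y as this.
- frit_jar: bystander: glass jar with aluminium lid, 56 diameter, 75 tall, loose beside the track; origin under its centre
- nippers: bystander: black-handled glass nippers, about 145 long, 12 high, lying loose beside the track; origin under its middle
- plate_mould: bystander: white ceramic plate mould, 190 diameter, 30 tall, loose; origin under its centre
- bowl_mould: bystander: white ceramic bowl mould, 170 diameter, 60 tall, loose; origin under its centre
- ring_mould: bystander: white ceramic ring, 160 outer and 100 inner diameter, 22 tall, loose; origin under its centre

How it is judged (in metres and radians):
On the way, in this order (a step that is already met when the one before it is completed fails the run):
1. the trolley has set off and is well under way (distance of trolley_middle from where it was at the start of the episode above 0.05 m).
2. the trolley stands at the marker for three seconds (y of trolley_middle in the frame of marker between -0.015 and 0.015 m and velocity of joint trolley between -0.01 and 0.01 m/s), for 3 s.
At the end, for the whole second after the job is handed in: the trolley's middle is within 15 mm of the marker along the track, moving slower than 10 mm/s, with nothing touching it (all of step 2 and contact force between each of the fingers, the arm and track below 0.5 N).
It fails at once if the trolley strikes the end stop (value of joint trolley above 0.367 m).
It fails at once if the trolley or its track is knocked or squeezed (more than 15 N) (contact force between any of the fingers, the arm and track above 15 N).
It fails at once if the deck or its glass is touched (contact force between any of the fingers, the arm and glass_layer above 0.5 N or contact force between any of the fingers, the arm and deck_slab above 0.5 N).
It fails at once if a bystander is disturbed (distance of any of frit_jar, nippers, plate_mould, bowl_mould, ring_mould from where it was at the start of the episode above 0.02 m).
It also fails if it takes over 32 s, if anything falls off the work surface, if the arm or the gripper's body presses on something with over 40 N, if the wrist force passes 120 N, or if a joint passes its speed limit or range.

## Robot

A 6-joint arm with a two-finger parallel gripper is mounted at the origin on the work surface. World frame = base frame: x ahead of the robot, y to its left, z up, the work surface at z = 0. Lengths are in mm, angles in rad, forces in N, time in s.
With the tool pointing down it reaches from about 275 to 750 mm from the base axis. Payload 10.2 kg.
Tool frame: the origin (TCP) lies between the finger pads; the fingertips stand 8 mm ahead of it and the grasp point (between the pads) lies 11 mm behind it; z points along the fingers, y is the line along which they close (so a half turn about z gives the same grasp; the last joint's range is limited). The gripper opens to 85 mm and grips with 20 to 120 N. Pads are 22 mm wide; open, the fingers measure 114 mm over their backs; the gripper's body (76 mm by 85 mm) begins 54 mm behind the grasp point. The pads swing forward as they close: fully open they stand 13 mm farther back than shut.
Start: joints at [-1.383, 0.313, 1.498, -0, 1.331, -0.223], TCP at [209.643, -481.332, 239.294] pointing down, gripper open.
Joint ranges: [-2.94, 2.94], [-0.97, 2.17], [0.19, 2.56], [-1.23, 4.37], [0.02, 3.11], [-2.88, 2.88]. Speed limits (rad/s): [2.39, 2.39, 3.01, 3.14, 3.14, 3.14].

## Interface

Orientations are given as a unit quaternion [w, x, y, z].
In Python, from rig import * gives the robot as it stands.
- The arm moves only by the shell command python3 -m handwheel 'ROWS' [FORCE]. ROWS is JSON, a list that holds one entry, the list of rows, each a list of 7 numbers: the shift along the world's x, y, z in mm, then the turn, a rotation vector about the world's x, y, z in degrees, then the opening, from -1 (shut) to 1 (fully open). A call has 1 to 8 rows; each row shifts and turns the commanded pose from where the row before left it; what a row does not reach is not made up. A row lasts 1/8 s, in which the tool goes at most 62.5 mm and 10.7 degrees, less where a joint would pass 70% of its speed; a pose out of reach is approached as far as the arm can. A call is refused whole if a number of a shift passes 62.5 or a number of a turn 10.7, either way. A call with a gripper value outside its range is refused whole. The fingers move at their own pace and stop on an object; FORCE is the grip in N (left out, the last holds). Time passes only in rows, so rows that do not move let the fingers close. It gives the time, the measured TCP pose, the force, the opening and the grip force at its end, in the units of the state.
- sense(): the state, without advancing time (a new reading comes with each control period).
- capture(name): name is "side" or "top"; returns a dict with "image" (420x560x3 uint8, red, green, blue), "fx", "fy", "cx", "cy" (pixels), "dist_coeffs" ([k1, k2, p1, p2, k3] as OpenCV has them; the pictures are not rectified), "rvec" (rotation vector, rad) and "tvec" (3), from world to camera coordinates, as OpenCV has them. Camera axes: x right, y down, z forward; pixel columns grow to the right and rows downward; lengths in mm; the calibration is good to about 2 mm. A picture is of the moment at which its call begins. There is no depth.
- finish_job(): hands the job in; it is judged then, once.
The state is a dict: "time_s": time; "joints": joint angles; "dq": joint speeds; "tau": joint torques, N m; "eef_pos": TCP position; "ee_rot": TCP orientation; "force": force on the tool from outside, world axes, zero at the start; "wrist_torque": the same for the moment, N m; "grip_width": opening from 0.0 (shut) to 1.0 (fully open); "grip_force": force on a finger pad.
Only numpy, scipy, OpenCV 4.12 (cv2) and the standard library are available. Lean on these libraries where they do the work, as an engineer would, in place of code of your own. Each camera call takes 0.05 s, during which the arm holds its last target. There are 200 camera calls.

## Working session

There is one attempt and no reset: what is moved stays moved. The work goes in short steps, Python scripts to look and compute and a shell command to move; the robot and the scene stay as the last step left them, time stands still between calls to the robot, and variables do not carry over. Pictures are saved under pics/ and viewed, at most 10 in all, crops included, and the job is handed in when it is done.

```bash
ls; mkdir -p pics
cat > h.py <<'E'
from rig import *
import numpy as np, cv2
def cam(n):
    c=capture(n); c['K']=np.array([[c['fx'],0,c['cx']],[0,c['fy'],c['cy']],[0,0,1]]);c['d']=np.array(c['dist_coeffs'],float)
    c['R']=cv2.Rodrigues(np.array(c['rvec'],float))[0]; c['t']=np.array(c['tvec'],float).ravel(); return c
def ray(c,uv):
    p=cv2.undistortPoints(np.array([[uv]],float),c['K'],c['d'])[0,0]
    return -c['R'].T@c['t'], c['R'].T@np.array([p[0],p[1],1.])
def onz(c,uv,z):
    o,d=ray(c,uv); return o+d*(z-o[2])/d[2]
def tri(c1,u1,c2,u2):
    o1,d1=ray(c1,u1);o2,d2=ray(c2,u2)
    s=np.linalg.lstsq(np.stack([d1,-d2],1),o2-o1,rcond=None)[0]
    a,b=o1+s[0]*d1,o2+s[1]*d2; return (a+b)/2,np.linalg.norm(a-b)
def proj(c,P): return cv2.projectPoints(np.array(P,float).reshape(-1,3),c['R'] if 0 else np.array(c['rvec'],float),c['t'],c['K'],c['d'])[0][:,0]
E
python3 - <<'E'
from h import *
for n in('top','side'):
    c=cam(n);cv2.imwrite(f'pics/{n}0.png',cv2.resize(c['image'][:,:,::-1],(800,600),interpolation=cv2.INTER_CUBIC));print(n,-c['R'].T@c['t'],c['R'][2])
print(sense())
E
```

```text
pics
top [ 186.62451362  -54.51567479 1559.60855825] [ 0.21011982  0.00485763 -0.97766357]
side [-264.58250136 -848.98490334 1394.38464554] [ 0.4538317   0.46781047 -0.75841292]
{'time_s': 0.1, 'joints': array([-1.38342184e+00,  3.13395035e-01,  1.49833287e+00, -2.45320988e-05,
        1.33096254e+00, -2.23392821e-01]), 'dq': array([ 2.56381104e-04,  3.37801494e-04, -1.75885692e-03, -1.51514762e-05,
       -6.51131494e-04, -7.84871522e-04]), 'tau': array([ 2.05400916e-03, -4.12899578e+01, -2.60141855e+01, -2.01747989e-04,
        3.02082328e-03, -3.35248309e-06]), 'eef_pos': array([ 209.58735859, -481.12941965,  238.80241184]), 'ee_rot': array([-5.49021891e-04,  9.78982070e-01,  2.03945596e-01, -2.02680012e-06]), 'force': array([ 0.14605923,  0.22702414, -0.74174154]), 'wrist_torque': array([-0.02153002, -0.01815908,  0.03295553]), 'grip_force': 0.0, 'grip_width': 0.9998229931582975}
```

View pics/top0.png

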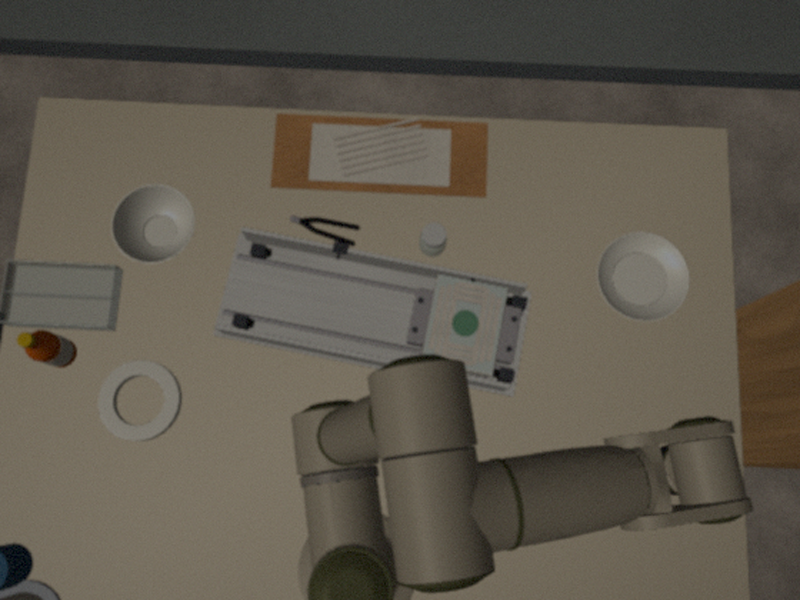

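View pics/side0.png

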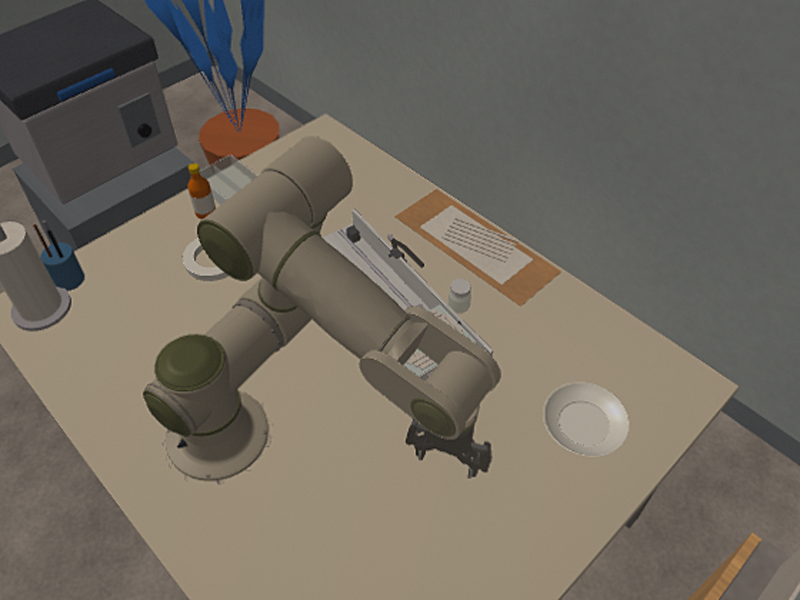

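The top view shows the track running from about (525,340) at the start to (230,285) at the end, with the marker at (341,247), the trolley deck around (465,323) and the jar at (433,240). In the side view the arm hides the trolley. I'll crop in on the track.

Run:
```python
from h import *
c=cam('top');im=c['image'][150:286,140:380,::-1]
im=cv2.resize(im,None,fx=3.3,fy=3.3,interpolation=cv2.INTER_CUBIC);im=np.clip(im*1.7,0,255).astype('uint8');cv2.imwrite('pics/crop1.png',im)
c=cam('side');im=c['image'][135:270,225:365,::-1]
im=cv2.resize(im,None,fx=4.2,fy=4.2,interpolation=cv2.INTER_CUBIC);im=np.clip(im*1.5,0,255).astype('uint8');cv2.imwrite('pics/crop2.png',im)
```

```text
(no output)
```

View pics/crop1.png

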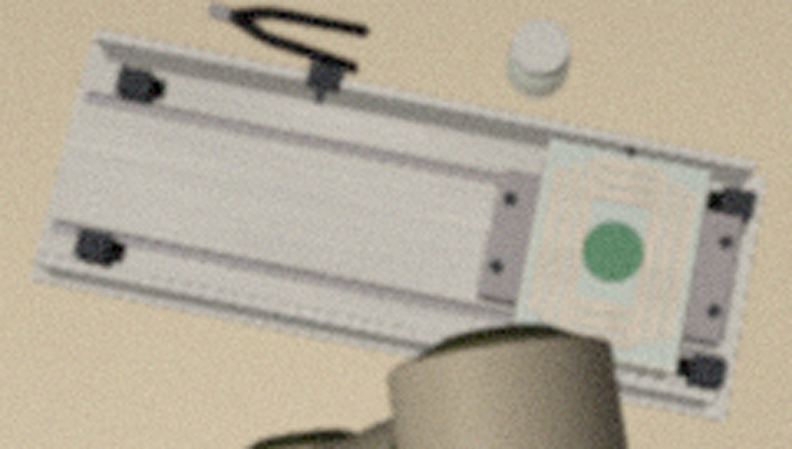

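View pics/crop2.png

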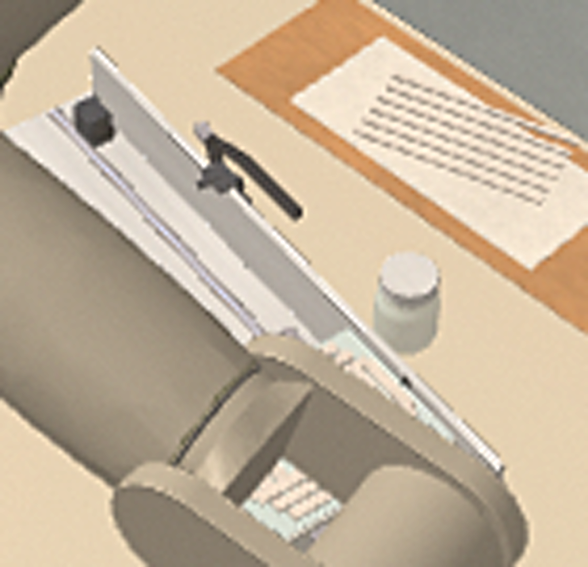

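The crop shows the +x wall top from (100,36) to (755,166), the clip at (324,76) with its pointer at (320,95), the deck's middle line at (631,150), the green disc at (613,252), and the front buffer head from (500,185) to (490,300). In the side crop the clip is at (220,178), the line at (405,380), and the wall ends at (95,50) and (500,468).

Run:
```python
from h import *
T=cam('top');S=cam('side')
t=lambda x,y:(140+(x+.5)/3.3-.5,150+(y+.5)/3.3-.5)
s=lambda x,y:(225+(x+.5)/4.2-.5,135+(y+.5)/4.2-.5)
for n,a,b in[('wallfar',(100,34),(95,50)),('wallnear',(757,164),(500,466)),('clip',(324,74),(218,176)),('line',(631,150),(405,381))]:
    p,e=tri(T,t(*a),S,s(*b));print(n,p.round(1),round(e,1),onz(T,t(*a),80).round(1),onz(S,s(*b),80).round(1))
for n,a,z in[('ptr',(320,97),84),('wallfar',(100,34),80),('wallnear',(757,164),80),('-wallfar',(38,264),80),('-wallnear',(722,405),80),('disc',(613,252),93),('line',(631,150),85),('blkE+',(140,84),46),('blkE-',(100,247),46),('blkS+',(732,203),46),('blkS-',(703,370),46),('fbufA',(495,178),78),('fbufB',(480,298),78),('rbufA',(742,222),78),('rbufB',(722,345),78),('deckFL',(551,140),93),('deckRL',(711,172),93),('jar',(540,48),75),('nip',(368,30),12)]:
    print(n,onz(T,t(*a),z).round(1))
```

```text
wallfar [642.9 262.4  83.9] 2.6 [645.2 262.7  80. ] [644.3 266.2  80. ]
wallnear [ 554.  -305.3   83.2] 3.8 [ 556.4 -306.9   80. ] [ 554.1 -303.2   80. ]
clip [614.7  68.4  83.3] 6.6 [618.6  67.   80. ] [613.7  71.9  80. ]
line [ 561.3 -198.    84.8] 2.6 [ 563.7 -199.1   80. ] [ 563.1 -195.1   80. ]
ptr [596.8  68.9  84. ]
wallfar [645.2 262.7  80. ]
wallnear [ 556.4 -306.9   80. ]
-wallfar [441.2 297.   80. ]
-wallnear [ 349.4 -279.9   80. ]
disc [ 471.7 -185.    93. ]
line [ 562.4 -198.7   85. ]
blkE+ [611.6 230.9  46. ]
blkE- [464.4 253.2  46. ]
blkS+ [ 529.  -291.3   46. ]
blkS- [ 382.2 -268.5   46. ]
fbufA [534.1 -84.1  78. ]
fbufB [430.  -75.7  78. ]
rbufA [ 505.7 -295.    78. ]
rbufB [ 399.8 -279.5   78. ]
deckFL [ 565.9 -129.9   93. ]
deckRL [ 544.4 -265.9   93. ]
jar [ 652.4 -118.4   75. ]
nip [681.8  35.3  12. ]
```

```bash
python3 -m handwheel '[[[30,20,-8,0,0,7.2,-1],[30,20,-8,0,0,7.2,-1],[30,20,-8,0,0,7.2,-1],[30,20,-8,0,0,7.2,-1],[30,20,-8,0,0,7.2,-1],[30,20,-8,0,0,7.2,-1],[30,20,-8,0,0,7.2,-1],[30,20,-8,0,0,7.3,-1]]]'
```

```text
time_s: 1.3
eef_pos: [450.6, -320.6, 175.0]
ee_rot: [-0.0, 0.758, 0.653, -0.0]
force: [-0.2, -1.0, 0.1]
grip_width: 0.0
grip_force: 0.0
```

```bash
cat >> h.py <<'E'
O=np.array([498.,-5.5]);ey=np.array([.153,.9882]);ex=np.array([.9882,-.153])
def trk(p): r=np.asarray(p)[:2]-O; return r@ex,r@ey
def W(x,s,z): return [*(O+x*ex+s*ey),z]
def mid(c):
    im=cv2.cvtColor(c['image'],cv2.COLOR_RGB2HSV).astype(int)
    m=((im[...,0]>50)&(im[...,0]<90)&(im[...,1]>90)&(im[...,2]>30)).astype('uint8')
    n,l,st,ce=cv2.connectedComponentsWithStats(m)
    r=[(tuple(np.round(trk(onz(c,ce[i],93)),1)),int(st[i,4])) for i in range(1,n) if 15<st[i,4]<400]
    r=[a for a in r if abs(a[0][0])<60]
    # dark line on deck's +x side: darkest along the track at x=83..90
    ss=np.arange(-290,240,1.);g=cv2.GaussianBlur(cv2.cvtColor(c['image'],cv2.COLOR_RGB2GRAY),(0,0),.7).astype('float32')
    b=[]
    for x in (84,88,92):
        uv=proj(c,[W(x,s,85) for s in ss]).astype('float32')
        v=cv2.remap(g,uv[:,:1],uv[:,1:],1)[:,0]; d=v-cv2.medianBlur(v.reshape(-1,1),5)[:,0] if 0 else v-np.convolve(np.pad(v,12,'edge'),np.ones(25)/25,'valid')
        k=np.argsort(d)[:1][0]; b.append((int(ss[k]),int(d[k]),int(v[k])))
    return r,b
E
python3 - <<'E'
from h import *
c=cam('top');print(mid(c));s=sense();print(s['time_s'],s['eef_pos'],trk(s['eef_pos']),s['ee_rot'])
E
```

```text
([], [(90, -17, 57), (89, -18, 45), (-181, -15, 61)])
1.35 [ 452.82713292 -317.94846823  173.91329164] (np.float64(3.1647883916536674), np.float64(-315.673024971435)) [-7.57073279e-04  7.55219718e-01  6.55470872e-01  7.34803971e-04]
```

```bash
python3 -m handwheel '[[[0,0,-23,0,0,0,-1],[0,0,-23,0,0,0,-1],[0,0,-23,0,0,0,-1],[0,0,-23,0,0,0,-1],[0,0,-23,0,0,0,-1],[0,0,0,0,0,0,-1],[0,0,0,0,0,0,-1]]]'
python3 - <<'E'
from h import *
c=cam('top');print(mid(c));s=sense();print(s['time_s'],s['eef_pos'],trk(s['eef_pos']))
cv2.imwrite('pics/crop3.png',np.clip(cv2.resize(c['image'][140:300,140:400,::-1],None,fx=3,fy=3,interpolation=cv2.INTER_CUBIC)*1.7,0,255).astype('uint8'))
E
```

```text
time_s: 2.22
eef_pos: [449.9, -321.7, 61.2]
ee_rot: [0.001, 0.759, 0.651, 0.0]
force: [-0.3, 0.8, -0.1]
grip_width: 0.001
grip_force: 0.0
([], [(90, -16, 59), (89, -15, 49), (-181, -14, 60)])
2.275 [ 450.00854041 -321.80112114   61.37977181] (np.float64(0.9689111684187693), np.float64(-319.91146122902023))
```

View pics/crop3.png

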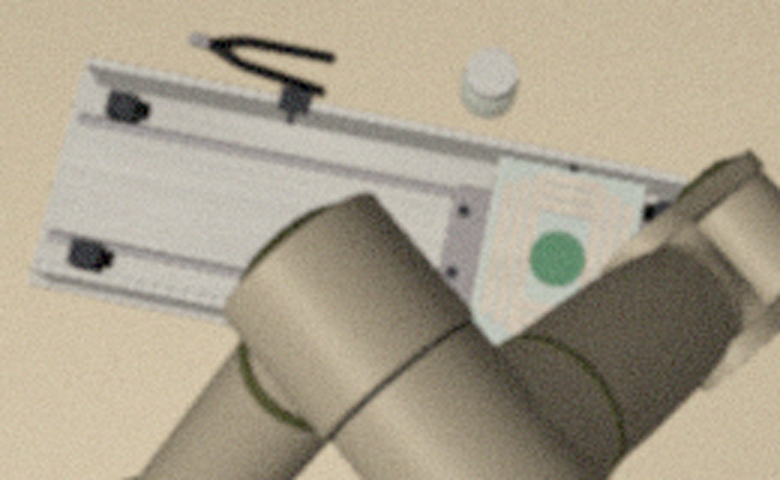

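The crop shows the hand down behind the rear buffer at the right, the disc visible at (557,258), the line at (574,167) and the clip at (294,100). I'll launch now.

```bash
sed -i 's/im\[...,1\]>90/im[...,1]>70/;s/<400/<900/' h.py; python3 -m handwheel '[[[0.85,5.43,0,0,0,0,-1],[0.85,5.43,0,0,0,0,-1],[0.85,5.43,0,0,0,0,-1],[0.85,5.43,0,0,0,0,-1],[0.85,5.43,0,0,0,0,-1],[0.85,5.43,0,0,0,0,-1],[0.85,5.43,0,0,0,0,-1],[0.85,5.43,0,0,0,0,-1]]]'
python3 - <<'E'
from h import *
c=cam('top');print(mid(c));s=sense();print(s['time_s'],s['eef_pos'],trk(s['eef_pos']))
E
```

```text
time_s: 3.28
eef_pos: [456.5, -277.6, 60.3]
ee_rot: [0.0, 0.759, 0.651, -0.0]
force: [-0.3, -0.8, -0.0]
grip_width: -0.001
grip_force: 0.3
([((np.float64(4.1), np.float64(-161.8)), 108)], [(90, -17, 58), (88, -17, 46), (-168, -14, 62)])
3.325 [ 456.56112314 -276.97318841   60.27226882] (np.float64(0.5854997169481667), np.float64(-274.60995294589594))
```

```bash
python3 -m handwheel '[[[0.85,5.43,0,0,0,0,-1],[0.85,5.43,0,0,0,0,-1],[0.85,5.43,0,0,0,0,-1],[0,0,0,0,0,0,-1],[0,0,0,0,0,0,-1]]]'
python3 - <<'E'
from h import *
for i in range(2):
  c=cam('top');s=sense();print(s['time_s'],mid(c),trk(s['eef_pos']))
E
```

```text
time_s: 3.95
eef_pos: [459.0, -261.7, 60.3]
ee_rot: [0.0, 0.759, 0.651, -0.0]
force: [0.5, -0.7, -0.2]
grip_width: 0.001
grip_force: 0.0
4.0 ([((np.float64(1.4), np.float64(-116.4)), 159)], [(89, -16, 58), (88, -17, 47), (-116, -15, 63)]) (np.float64(0.6649266370400846), np.float64(-259.17473296291286))
4.05 ([((np.float64(1.7), np.float64(-112.7)), 155)], [(90, -14, 61), (88, -16, 48), (-113, -15, 63)]) (np.float64(0.6437962881362213), np.float64(-259.19171254988754))
```

```bash
python3 -m handwheel '[[[0,0,50,0,0,0,-1],[0,0,50,0,0,0,-1],[7.4,47.8,0,0,0,0,-1],[7.4,47.8,0,0,0,0,-1],[7.4,47.8,0,0,0,0,-1],[7.4,47.8,0,0,0,0,-1],[7.4,47.8,0,0,0,0,-1],[7.4,47.8,0,0,0,0,-1]]]'; python3 -m handwheel '[[[7.4,47.8,0,0,0,0,-1],[7.4,47.8,0,0,0,0,-1],[7.4,47.8,0,0,0,0,-1],[7.4,47.8,0,0,0,0,-1],[0,0,-50,0,0,0,-1],[0,0,-50,0,0,0,-1]]]'
python3 - <<'E'
from h import *
for i in range(2):
  c=cam('top');s=sense();print(s['time_s'],mid(c),trk(s['eef_pos']),s['eef_pos'])
cv2.imwrite('pics/crop4.png',np.clip(cv2.resize(c['image'][140:300,140:400,::-1],None,fx=3,fy=3,interpolation=cv2.INTER_CUBIC)*1.7,0,255).astype('uint8'))
E
```

```text
time_s: 5.05
eef_pos: [503.5, 26.6, 160.4]
ee_rot: [0.0, 0.759, 0.651, 0.0]
force: [1.1, -1.3, 0.6]
grip_width: -0.004
grip_force: 0.0
time_s: 5.8
eef_pos: [533.0, 216.9, 59.1]
ee_rot: [0.0, 0.759, 0.651, 0.0]
force: [1.2, -0.0, -0.5]
grip_width: 0.002
grip_force: 0.0
5.85 ([((np.float64(1.7), np.float64(4.1)), 151)], [(209, -17, 24), (213, -18, 18), (214, -16, 22)]) (np.float64(-2.7149365800049954), np.float64(223.54587427322878)) [529.52124998 215.83487455  52.51347274]
5.9 ([((np.float64(2.3), np.float64(7.5)), 143)], [(209, -18, 23), (212, -17, 19), (213, -18, 20)]) (np.float64(-2.079502417786178), np.float64(223.63843237887482)) [530.16338064 215.82911874  55.72451372]
```

View pics/crop4.png

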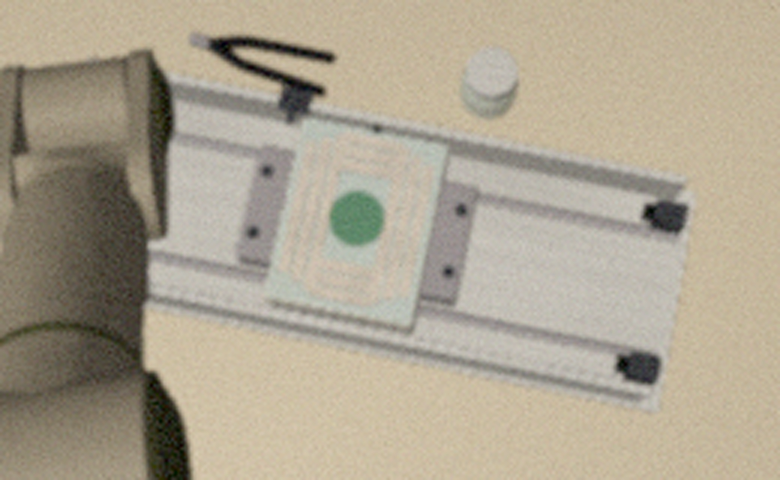

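The crop shows the arm at the left with the trolley between: disc at (357,218), line at (376,128), clip at (294,100), about 83 mm to go. I'll back the hand up ready to brake.

```bash
python3 -m handwheel '[[[-1.6,-10.6,0,0,0,0,-1],[-1.6,-10.6,0,0,0,0,-1],[-1.6,-10.6,0,0,0,0,-1],[-1.6,-10.6,0,0,0,0,-1]]]'
python3 - <<'E'
from h import *
for i in range(3):
  c=cam('top');s=sense();print(s['time_s']-.05,mid(c)[0],trk(s['eef_pos']),s['eef_pos'][2])
E
```

```text
time_s: 6.4
eef_pos: [526.8, 173.1, 61.1]
ee_rot: [0.0, 0.759, 0.651, 0.001]
force: [0.7, 0.0, 0.3]
grip_width: 0.004
grip_force: 0.0
6.4 [((np.float64(2.6), np.float64(37.5)), 140)] (np.float64(1.088179013698446), np.float64(179.9383773468772)) 60.79129662600146
6.45 [((np.float64(2.3), np.float64(40.4)), 132)] (np.float64(1.041548883500306), np.float64(180.620048812509)) 60.678600224973806
6.5 [((np.float64(2.7), np.float64(43.7)), 142)] (np.float64(0.9704061806599086), np.float64(181.22006982070272)) 60.572264506553374
```

```bash
python3 -m handwheel '[[[0,0,0,0,0,0,-1],[0.45,2.9,0,0,0,0,-1],[0.45,2.9,0,0,0,0,-1],[0.45,2.9,0,0,0,0,-1],[0.45,2.9,0,0,0,0,-1],[0.45,2.9,0,0,0,0,-1],[0.45,2.9,0,0,0,0,-1],[0.45,2.9,0,0,0,0,-1]]]';python3 -m handwheel '[[[0.45,2.9,0,0,0,0,-1],[0.45,2.9,0,0,0,0,-1]]]'
python3 - <<'E'
from h import *
for i in range(3):
  c=cam('top');s=sense();print(s['time_s']-.05,mid(c)[0],trk(s['eef_pos']),s['eef_pos'][2],s['force'])
E
```

```text
time_s: 7.55
eef_pos: [529.8, 194.5, 60.3]
ee_rot: [-0.0, 0.759, 0.651, 0.0]
force: [-0.1, -0.1, -0.5]
grip_width: 0.002
grip_force: 0.2
time_s: 7.8
eef_pos: [530.7, 200.3, 60.3]
ee_rot: [0.0, 0.759, 0.651, -0.0]
force: [0.2, 0.1, 0.2]
grip_width: 0.004
grip_force: 0.1
7.8 [((np.float64(3.6), np.float64(95.4)), 139)] (np.float64(0.7985159972021106), np.float64(208.6001908811502)) 60.30868313918261 [-0.76782303 -0.30827161  0.07544635]
7.8500000000000005 [((np.float64(3.4), np.float64(95.3)), 143)] (np.float64(0.7709958821142523), np.float64(208.41010813877764)) 60.287229920945705 [ 0.28169972 -0.29994567 -0.40699656]
7.9 [((np.float64(3.1), np.float64(93.6)), 134)] (np.float64(0.7753204243103079), np.float64(208.27517044430496)) 60.296398254929876 [-0.72720117 -0.03250947 -0.26467015]
```

```bash
python3 -m handwheel '[[[2,13,0,0,0,0,-1],[2,13,0,0,0,0,-1]]]'
python3 - <<'E'
from h import *
for i in range(4):
  c=cam('top');s=sense();print(s['time_s']-.05,mid(c)[0],trk(s['eef_pos']))
E
python3 -m handwheel '[[[0,0,0,0,0,0,-1],[0,0,0,0,0,0,-1],[0,0,0,0,0,0,-1],[0,0,0,0,0,0,-1]]]';python3 - <<'E'
from h import *
for i in range(4):
  c=cam('top');s=sense();print(s['time_s']-.05,mid(c)[0],trk(s['eef_pos']))
cv2.imwrite('pics/crop5.png',np.clip(cv2.resize(c['image'][140:300,140:400,::-1],None,fx=3,fy=3,interpolation=cv2.INTER_CUBIC)*1.7,0,255).astype('uint8'))
E
```

```text
time_s: 8.2
eef_pos: [534.8, 227.1, 60.4]
ee_rot: [0.0, 0.759, 0.651, 0.0]
force: [-0.1, -0.1, 0.5]
grip_width: 0.002
grip_force: 0.0
8.2 [((np.float64(3.2), np.float64(93.0)), 135)] (np.float64(0.6417060602762984), np.float64(236.7973940237797))
8.25 [((np.float64(3.1), np.float64(93.7)), 138)] (np.float64(0.5867568573346476), np.float64(235.99741138473027))
8.299999999999999 [((np.float64(3.2), np.float64(94.2)), 136)] (np.float64(0.5739405788586854), np.float64(235.29914176672992))
8.35 [((np.float64(2.5), np.float64(93.9)), 149)] (np.float64(0.616859929705469), np.float64(234.81028445412383))
time_s: 8.9
eef_pos: [534.7, 226.0, 60.3]
ee_rot: [0.0, 0.759, 0.651, 0.0]
force: [-0.4, 0.1, -0.8]
grip_width: -0.001
grip_force: 0.0
8.899999999999999 [((np.float64(3.1), np.float64(92.9)), 135)] (np.float64(0.7841207300478181), np.float64(234.3914830257509))
8.95 [((np.float64(4.0), np.float64(93.0)), 134)] (np.float64(0.7868639633643102), np.float64(234.44213967201668))
9.0 [((np.float64(2.9), np.float64(92.7)), 151)] (np.float64(0.7656290337729066), np.float64(234.45153591150182))
9.049999999999999 [((np.float64(2.6), np.float64(92.4)), 133)] (np.float64(0.779276252204502), np.float64(234.45179601281131))
```

View pics/crop5.png

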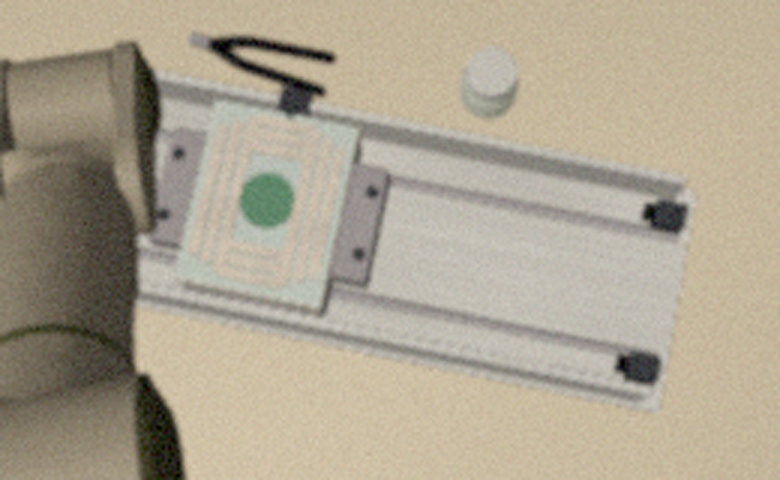

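The crop shows the trolley at rest with its disc at (267,200). Projected to the wall that is about (289,97), against the clip at (294,100), so it is within a few mm. I'll lift clear and wait.

```bash
python3 -m handwheel '[[[0,0,30,0,0,0,-1],[0,0,40,0,0,0,-1],[0,0,40,0,0,0,-1],[0,0,30,0,0,0,-1],[0,0,0,0,0,0,-1],[0,0,0,0,0,0,-1],[0,0,0,0,0,0,-1],[0,0,0,0,0,0,-1]]]'>/dev/null;  for i in 1 2 3; do python3 -m handwheel '[[[0,0,0,0,0,0,-1],[0,0,0,0,0,0,-1],[0,0,0,0,0,0,-1],[0,0,0,0,0,0,-1],[0,0,0,0,0,0,-1],[0,0,0,0,0,0,-1],[0,0,0,0,0,0,-1],[0,0,0,0,0,0,-1]]]' >/dev/null
python3 - <<'E'
from h import *
c=cam('top');s=sense();print(s['time_s']-.05,mid(c)[0],s['eef_pos'])
E
done
```

```text
11.1 [((np.float64(3.1), np.float64(92.5)), 134)] [534.63356958 226.09045716 200.28377418]
12.149999999999999 [((np.float64(3.1), np.float64(92.7)), 131)] [534.66202482 226.08089061 200.31018223]
13.2 [((np.float64(2.4), np.float64(93.0)), 149)] [534.63892864 226.10585506 200.2937284 ]
```

Stationary for over 4 s, about 3 mm past the marker, so I'll hand it in.

```bash
python3 -c "
from rig import *
print(finish_job())"
```

```text
the job is handed in; nothing more can be done
None
```

I handed the job in with the trolley standing about 3 mm past the marker by camera. It had been still for over four seconds, never reached the end stop, and the robot had lifted clear; the judge's verdict was not shown.

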